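# Aim the boom-mounted code reader and draw it out to its second mark

### The arm

A 6-joint arm with a two-finger parallel gripper is mounted at the origin on a cart in front of the work surface, level with it; the furniture and walls round the work are solid. World frame = base frame: x ahead of the robot, y to its left, z up, the work surface at z = 0. Lengths are in m, angles in degrees, forces in N, time in s.
With the tool pointing down it reaches from about 0.275 to 0.825 m from the base axis. Payload 4.9 kg.
Tool frame: the origin (TCP) lies at the very end of the fingers, on their centre line; the grasp point (between the pads) lies 19 mm behind it; z points along the fingers, x is the direction in which the jaws open and shut, and the axes are right-handed (so a half turn about z gives the same grasp; the last joint's range is limited). The gripper opens to 85 mm and grips with 20 to 120 N. Pads are 22 mm wide; open, the fingers measure 114 mm over their backs; the gripper's body (76 mm by 85 mm) begins 54 mm behind the grasp point. The pads swing forward as they close: fully open they stand 13 mm farther back than shut.
Start: joints at [-79.939, 18.69, -11.035, 60.275, 0, 82.311], TCP at [0.168, -0.524, 0.231] pointing down, gripper open.
Joint ranges: [-152.03, 152.03], [-55.5, 102.48], [-74.3, 77.21], [-110.64, 120.58], [-84.22, 78.4], [-180, 180]. Speed limits (degrees/s): [147.25, 147.25, 180, 180, 180, 180].

### API

Orientations are given as a 3x3 rotation matrix whose columns are the frame's x, y, z axes.
In Python, from cell import sensors, imaging, workorder gives the robot as it stands.
- The arm moves only by the tool step_arm, never from a script. Its argument "plan" is a list that holds one entry, the list of rows, each a list of 6 numbers: the shift along the world's x, y, z in m, then the turn, a rotation vector about the world's x, y, z in rad. A call has exactly 8 rows; each row is the pose to reach, as a shift and turn from the pose measured when the call began; what a row does not reach only later rows make up. A row lasts 1/12 s, in which the tool goes at most 41.7 mm and 7.16 degrees, less where a joint would pass 70% of its speed; a pose out of reach is approached as far as the arm can. A call with a gripper value outside its range is refused whole. "grip" is the opening, from -1 (shut) to 1 (fully open), set as the call begins (left out, the last holds). The fingers move at their own pace and stop on an object; "squeeze" is the grip in N (left out, the last holds). Time passes only in rows, so rows that repeat a pose let the fingers close, or fill a call up. It gives the time, the measured TCP pose, the force and the opening at its end, in the units of the state.
- sensors.observe(): the state, without advancing time (a new reading comes with each control period).
- imaging.grab_frame(name): name is "side" or "top" or "wrist"; returns a dict with "color" (420x560x3 uint8, red, green, blue), "intrinsics" (3x3 intrinsics, pixels), "R" (3x3) and "t" (3): a world point X has camera coordinates R X + t. Camera axes: x right, y down, z forward; pixel columns grow to the right and rows downward; lengths in m; the calibration is good to about 2 mm. A picture is of the moment at which its call begins. There is no depth.
- workorder.sign_off(): hands the job in, once; it reports no verdict.
The state is a dict: "time_s": time; "qpos": joint angles; "joint_vel": joint speeds; "joint_efforts": joint torques, N m; "tcp_pos": TCP position; "eef_rot": TCP orientation; "contact_force": force on the tool from outside, world axes, zero at the start; "torque": the same for the moment, N m; "grip_width": finger opening in m.
Only numpy, scipy, OpenCV 4.12 (cv2) and the standard library are available. Lean on these libraries where they do the work, as an engineer would, in place of code of your own. Each camera call takes 0.05 s, during which the arm holds its last target.

### The job

Take a reading of the middle-sized of the three brown bottles with the code reader on the swing boom: pinch the reader's grip so that the lock button in its side is squeezed in, swing the boom round until the reader points straight at that bottle, and draw the telescopic arm out until its second ring mark is level with the end of the sleeve. The boom swings back by itself when let go, so finish while still holding the grip there, button squeezed in and reader steady; do not knock any of the bottles.

Things in the scene. Friction and masses are not known exactly. Their poses are not given: they have to be found in the camera images.
- stand: the reader stand, fixed to the bench and 116 mm high: round grey foot 115 mm across, short post with a hub 39 mm across, a horizontal boom through the hub (centre line 85 mm above the bench). Origin on the bench at the centre of the foot, z up. The boom reaches out from here ahead and to the right, as seen from the robot.
- pivot (a point): the boom's vertical swing axis: centre of the hub at the height of the boom's centre line, 85 mm above the bench. Does not move
- boom (a joint): swing of the boom, rad: 0 parked against its stop (farthest from the robot), grows to 1.25 as the boom is swung clockwise seen from above (reader end towards the robot). A weak spring always pulls it back to 0 (0.5 to 2 N at the grip)
- reach (a joint): how far the inner tube is drawn out, m: 0 fully in, 0.12 fully out. The bright tube (19 mm diameter) has three black rings, 2 mm wide; the first, second and third are level with the end of the sleeve at 0.040, 0.070 and 0.100. Starts at 0.001 to 0.027, all rings hidden in the sleeve; they come out in that order. Toothed lock (holds over 40 N) until the button is in; then it slides with about 1 N
- lock_button (a joint): travel of the sprung lock button, m: 0 out (arm locked), 0.005 fully in; unlocked beyond 0.003. Pressing it takes 8 N to start and about 10.5 N to the end. When released it locks again in the nearest tooth (teeth 4.5 mm apart)
- sleeve_mouth (a point): centre of the open end of the boom's dark outer sleeve (light grey collar, 30 mm diameter), 85 mm from the pivot
- grip (a point): centre of the light grey grip housing on the end of the inner tube: 56 mm long along the boom, 34 mm wide across it, 42 mm high (+-21 mm). It is 85 mm above the bench, at 130 mm + reach from the pivot along the boom. x points outward along the boom, y across it, z up. Pinched across the boom from above (40 mm wide with the button out, 35 mm with it in); the reader starts 25 mm farther out
- lens (a point): the reader's lens, in the middle of the front face of the black reader box (48 mm wide, 50 mm high, 35 mm deep) that hangs in front of the grip housing: 67 mm farther out than grip along the boom and 30 mm lower. Its x axis is the direction it looks in, outward along the boom
- ring2 (a point): centre of the second ring mark on the inner tube; 0 mm from sleeve_mouth when reach is 0.070
- bottle_medium: THE bottle to read: brown laboratory bottle with black screw cap, 48 mm diameter, 103 mm high, the middle one of the three in size. Origin at the centre of its underside, z up. It stands free on the bench, about 400 mm from the pivot, in any of three places on the arc in front of the reader
- bottle_small: brown bottle with white cap, 41 mm diameter, 85 mm high, on the same arc; not to be read. Origin at the centre of its underside
- bottle_large: brown bottle with white cap, 62 mm diameter, 128 mm high, on the same arc; not to be read. Origin at the centre of its underside
- button (a point): centre of the face of the steel lock button, 28 mm long and 25 mm high, in the side of the grip housing that faces the robot (-y of grip). It stands 6 mm out of the housing (1 mm when fully in) and is pressed straight across the boom; the housing's opposite side is flat and ribbed for the other finger

How it is judged (in metres and radians):
On the way, in this order (a step that is already met when the one before it is completed fails the run):
1. the grip is pinched and the lock button squeezed in, before the arm is drawn out (value of joint lock_button above 0.003 m and contact force between the fingers and stand above 2 N and value of joint reach below 0.035 m), for 0.2 s.
2. with the button squeezed, the reader is held steady at the second ring mark, aimed at the middle-sized bottle, for a second (value of joint lock_button above 0.003 m and contact force between the fingers and stand above 2 N and value of joint reach between 0.065 and 0.075 m and y of bottle_medium in the frame of lens between -0.012 and 0.012 m and x of bottle_medium in the frame of lens above 0.05 m and velocity of joint boom between -0.05 and 0.05 rad/s and velocity of joint reach between -0.01 and 0.01 m/s), for 1 s.
At the end, for the whole second after the job is handed in: Grip still pinched (over 2 N), lock button at least 3 mm in; second ring within 5 mm of the end of the sleeve; lens pointing within 12 mm of the middle-sized bottle's centre line; boom and arm still (under 0.05 rad/s, 10 mm/s); all three bottles upright (all of step 2 and angle between each of bottle_medium, bottle_small, bottle_large's own z axis and vertical below 0.1 rad); the arm keeps its last pose, push and grip.
It fails at once if a bottle is knocked: pushed more than 10 mm or tipped (distance of any of bottle_small, bottle_medium, bottle_large from where it was at the start of the episode above 0.01 m or angle between any of bottle_small, bottle_medium, bottle_large's own z axis and vertical above 0.2 rad).
It also fails if it takes over 42 s, if anything falls off the work surface, if the arm or the gripper's body presses on something with over 40 N, if the wrist force passes 120 N, or if a joint passes its speed limit or range.

## Working session

There is one attempt and no reset: what is moved stays moved. The work goes in short steps, Python scripts to look and compute and a tool call to move; the robot and the scene stay as the last step left them, time stands still between calls to the robot, and variables do not carry over. Pictures are saved under pics/ and viewed, and the job is handed in when it is done.

Besides the shell and the picture viewer there is one more tool, called after "Request:" as name(argument=value, ...), one argument or row to a line, values as JSON. step_arm: Moves the arm, as the interface text tells. Its arguments: {"type":"object","properties":{"plan":{"type":"array","items":{"type":"array","items":{"type":"array","items":{"type":"number"}}}},"grip":{"type":"number"},"squeeze":{"type":"number"}},"required":["plan"]}

```bash
mkdir -p pics; ls
python3 - <<'E'
from cell import sensors, imaging
import cv2,pickle,numpy as np
print(sensors.observe())
D={}
for n in ["side","top","wrist"]:
    f=imaging.grab_frame(n); D[n]=f
    cv2.imwrite(f"pics/{n}0.png",cv2.cvtColor(f["color"],cv2.COLOR_RGB2BGR))
    print(n,f["intrinsics"],f["R"],f["t"])
pickle.dump(D,open("f0.pkl","wb"))
E
```

```text
pics
{'time_s': 0.0, 'qpos': array([-7.99390366e+01,  1.87317885e+01, -1.10914875e+01,  6.02757208e+01,
       -1.15794958e-03,  8.23118255e+01]), 'joint_vel': array([0.05578415, 0.06486868, 0.0093556 , 0.08273221, 0.0195737 ,
       0.06718132]), 'joint_efforts': array([ 8.65993161e-05, -4.43397474e+01,  2.62440652e+01,  1.55967468e-02,
        1.43899911e-06, -1.33254282e-06]), 'tcp_pos': array([ 0.16757775, -0.52323456,  0.23050899]), 'eef_rot': array([[ 3.04849709e-01, -9.52400415e-01, -3.21742202e-04],
       [-9.52398926e-01, -3.04849806e-01,  1.69771878e-03],
       [-1.71499112e-03, -2.11122149e-04, -9.99998507e-01]]), 'contact_force': array([ 0.22091916, -0.42411118,  0.65434623]), 'torque': array([0.01413097, 0.00551701, 0.00305775]), 'grip_width': 0.0850875613421124}
side [[454.02416926   0.         283.73591789]
 [  0.         454.02416926 206.56162561]
 [  0.           0.           1.        ]] [[-0.91303165 -0.40783138  0.00683967]
 [-0.20664629  0.44804166 -0.86980227]
 [ 0.3516682  -0.79557039 -0.49335306]] [0.66170441 0.13231319 0.79258689]
top [[418.13120356   0.         277.75516392]
 [  0.         418.13120356 206.96327555]
 [  0.           0.           1.        ]] [[-0.02109534 -0.99977465  0.00237537]
 [-0.99303756  0.02067765 -0.11596917]
 [ 0.11589392 -0.00480524 -0.99324997]] [0.15091353 0.64376032 0.9084401 ]
wrist [[348.67776863   0.         277.21440611]
 [  0.         348.67776863 210.18427975]
 [  0.           0.           1.        ]] [[ 0.30560901 -0.95215625 -0.00127211]
 [-0.91458543 -0.29392116  0.27774782]
 [-0.26483322 -0.08371879 -0.96065318]] [-0.54891302 -0.03725421  0.37839025]
```

View pics/side0.png

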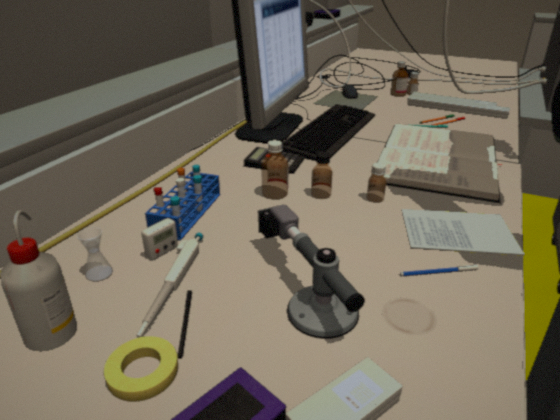

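View pics/top0.png

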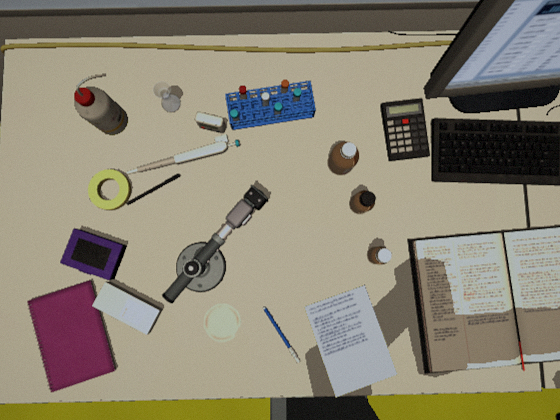

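View pics/wrist0.png

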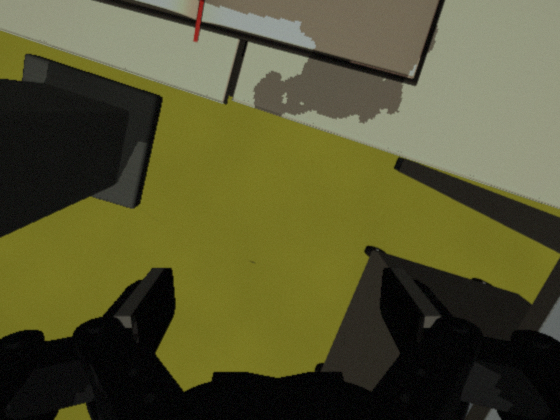

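The side and top views show the stand (top: hub near (195,267)), with the boom pointing to the reader near (258,195). The medium bottle, the one with the black cap, is at about (363,202). The large one is at (344,155) and the small one at (380,255). I'll enlarge these to measure.

Run:
```python
import cv2
a=cv2.imread("pics/top0.png")
cv2.imwrite("pics/tA.png",cv2.resize(a[175:310,150:285],None,fx=4.4,fy=4.4,interpolation=cv2.INTER_CUBIC))
cv2.imwrite("pics/tB.png",cv2.resize(a[130:280,310:410],None,fx=4,fy=4,interpolation=cv2.INTER_CUBIC))
b=cv2.imread("pics/side0.png")
cv2.imwrite("pics/sA.png",cv2.resize(b[130:340,240:400],None,fx=2.8,fy=2.8,interpolation=cv2.INTER_CUBIC))
```

```text
(no output)
```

View pics/tA.png

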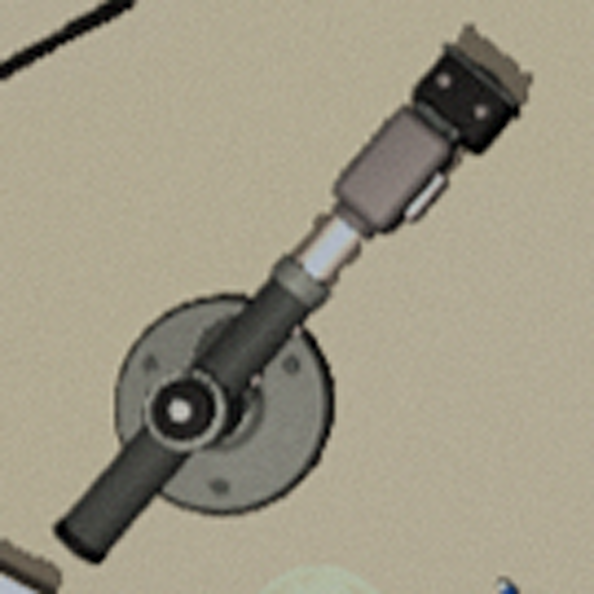

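View pics/tB.png

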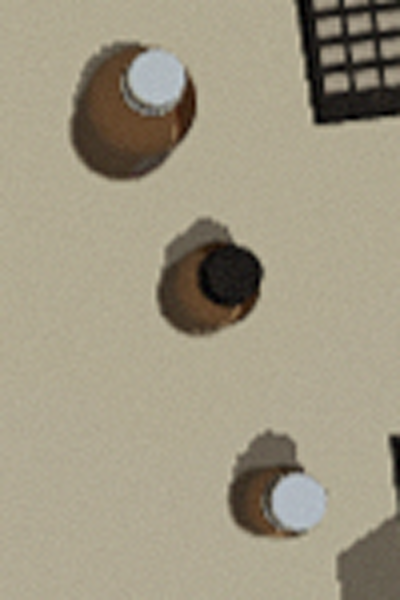

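View pics/sA.png

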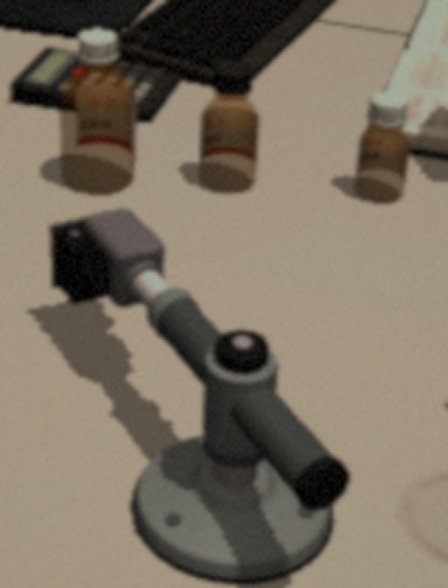

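```bash
cat > h.py <<'E'
import pickle,numpy as np
D=pickle.load(open("f0.pkl","rb"))
def ray(n,u,v,D=D):
    f=D[n];R=f["R"];d=R.T@np.linalg.solve(f["intrinsics"],[u,v,1]);return -R.T@f["t"],d
def atz(n,u,v,z,D=D):
    c,d=ray(n,u,v,D);return c+d*(z-c[2])/d[2]
def tri(a,b):
    A=[];B=[]
    for c,d in (a,b):
        d=d/np.linalg.norm(d);P=np.eye(3)-np.outer(d,d);A.append(P);B.append(P@c)
    return np.linalg.lstsq(np.vstack(A),np.hstack(B),rcond=None)[0]
def proj(n,X,D=D):
    f=D[n];p=f["intrinsics"]@(f["R"]@np.array(X)+f["t"]);return p[:2]/p[2]
E
python3 - <<'E'
from h import *
tA=lambda u,v:(150+u/4.4,175+v/4.4)
tB=lambda u,v:(310+u/4,130+v/4)
sA=lambda u,v:(240+u/2.8,130+v/2.8)
print("foot",atz("top",*tA(224,404),.008))
print("knob top",atz("top",*tA(181,410),.116), "tri",tri(ray("top",*tA(181,410)),ray("side",*sA(242,342))))
print("griptop",atz("top",*tA(394,168),.106))
for n,t,s,z in(("med",(232,275),(235,80),.103),("large",(157,78),(99,40),.128),("small",(299,501),(388,105),.085)):
    print(n,atz("top",*tB(*t),z),atz("side",*sA(*s),z),tri(ray("top",*tB(*t)),ray("side",*sA(*s))))
E
```

```text
foot [0.51572139 0.31632671 0.008     ]
knob top [0.51578438 0.31676927 0.116     ] tri [0.51572757 0.31674495 0.11603645]
griptop [0.62733107 0.21792286 0.106     ]
med [ 0.65258886 -0.05298604  0.103     ] [ 0.64383154 -0.03301317  0.103     ] [ 0.65272666 -0.05566626  0.09257994]
large [ 0.75326761 -0.0132062   0.128     ] [ 0.74901025 -0.00702422  0.128     ] [ 0.75322498 -0.01404845  0.12491714]
small [ 0.53347245 -0.08694084  0.085     ] [ 0.5312896 -0.0770483  0.085    ] [ 0.53345853 -0.08824258  0.07992228]
```

Checks:
- **Knob:** it triangulates to 0.116 m high, as specified.
- **Pivot:** (0.516, 0.317).
- **Grip:** 0.149 m from the pivot, so the reach is about 0.019.
- **Boom direction:** about −41.5° parked.
- **Medium bottle:** 0.394 m out, in the −69.7° direction.

Next I move above the grip.

Request:
step_arm(
  plan=[
    [[0.019,0.031,0,0,0,0.088],[0.038,0.062,0,0,0,0.175],[0.057,0.093,0,0,0,0.263],[0.076,0.124,0,0,0,0.35],[0.095,0.155,0,0,0,0.438],[0.115,0.186,0,0,0,0.525],[0.134,0.217,0,0,0,0.613],[0.153,0.247,0,0,0,0.7]],
  ],
  grip=1,
  squeeze=40,
)

```text
time_s: 0.82
tcp_pos: [0.321, -0.2746, 0.2306]
eef_rot: [[0.849, -0.529, -0.001], [-0.529, -0.849, 0.001], [-0.001, -0.0, -1.0]]
contact_force: [1.0, -1.0, -0.3]
grip_width: 0.0853
```

Request:
step_arm(
  plan=[
    [[0.019,0.031,0,0,0,0.088],[0.038,0.062,0,0,0,0.175],[0.057,0.093,0,0,0,0.263],[0.076,0.124,0,0,0,0.35],[0.095,0.155,0,0,0,0.438],[0.115,0.186,0,0,0,0.525],[0.134,0.217,0,0,0,0.613],[0.153,0.247,0,0,0,0.7]],
  ],
)

```text
time_s: 1.48
tcp_pos: [0.4745, -0.0256, 0.2305]
eef_rot: [[0.989, 0.147, -0.002], [0.147, -0.989, 0.0], [-0.002, -0.0, -1.0]]
contact_force: [-0.1, -0.4, -0.6]
grip_width: 0.0854
```

Request:
step_arm(
  plan=[
    [[0.02,0.031,0,0,0,0.09],[0.04,0.062,0,0,0,0.18],[0.06,0.094,0,0,0,0.27],[0.08,0.126,0,0,0,0.36],[0.1,0.158,0,0,0,0.45],[0.12,0.19,0,0,0,0.54],[0.138,0.22,0,0,0,0.63],[0.152,0.243,0,0,0,0.699]],
  ],
)

```text
time_s: 2.15
tcp_pos: [0.6272, 0.2201, 0.2298]
eef_rot: [[0.658, 0.753, -0.002], [0.753, -0.658, -0.001], [-0.002, -0.001, -1.0]]
contact_force: [0.0, -0.1, 0.5]
grip_width: 0.0857
```

Run:
```python
from cell import sensors, imaging
import cv2,pickle,numpy as np
s=sensors.observe();print(s["time_s"],s["tcp_pos"],s["eef_rot"],s["contact_force"],s["qpos"])
D={}
for n in ["wrist","side"]:
    f=imaging.grab_frame(n); D[n]=f
    cv2.imwrite(f"pics/{n}1.png",cv2.cvtColor(f["color"],cv2.COLOR_RGB2BGR))
pickle.dump(D,open("f1.pkl","wb"))
```

```text
2.15 [0.62720309 0.22006406 0.22982412] [[ 6.58155089e-01  7.52880560e-01 -1.65603154e-03]
 [ 7.52880824e-01 -6.58156608e-01 -5.85737620e-04]
 [-1.53091857e-03 -8.61288192e-04 -9.99998457e-01]] [ 0.03102742 -0.0770458   0.53649524] [ 1.29821485e+01  3.13408837e+01  8.47939696e+00  6.72385110e+01
 -1.13871321e-02  5.41415756e+01]
```

View pics/wrist1.png

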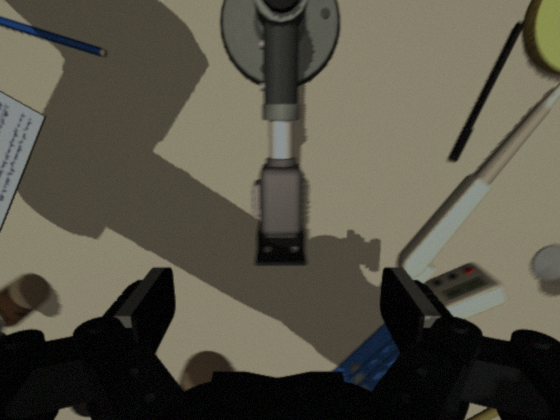

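Run:
```python
import cv2
a=cv2.imread("pics/wrist1.png")
cv2.imwrite("pics/wA.png",cv2.resize(a[80:275,210:360],None,fx=3,fy=3,interpolation=cv2.INTER_CUBIC))
from h import *
D1=pickle.load(open("f1.pkl","rb"))
print(D1["wrist"]["R"],D1["wrist"]["t"])
piv=np.array([.5157,.3166,.116])
print("pivot proj",proj("wrist",piv,D1))
for r in (.005,.019,.027):
  for a in (-41.5,):
    d=np.array([np.cos(np.radians(a)),np.sin(np.radians(a)),0])
    print(r,proj("wrist",np.array([.5157,.3166,.106])+d*(.13+r),D1),[proj("wrist",np.array([.5157,.3166,.106])+d*(.13+r+k),D1) for k in(-.028,.028)])
```

```text
[[ 0.65752179  0.753434   -0.00151698]
 [ 0.72410159 -0.63136449  0.27758923]
 [ 0.20818739 -0.18361941 -0.96069866]] [-0.57731141 -0.35009282  0.28739858]
pivot proj [277.42159826 -13.34780029]
0.005 [276.23202743 187.83954662] [array([276.45363313, 151.72274971]), array([276.02272318, 221.95147931])]
0.019 [276.12590254 205.13554061] [array([276.3412258 , 170.04264299]), array([275.9223684 , 238.30707525])]
0.027 [276.06659014 214.80214114] [array([276.27844266, 180.27489649]), array([275.86624669, 247.45366378])]
```

View pics/wA.png

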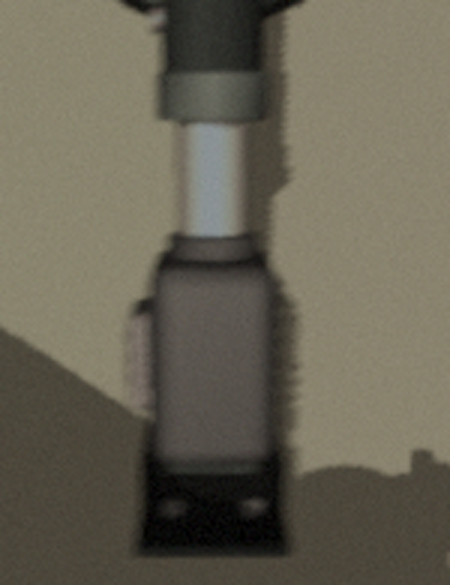

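The wrist and top views agree on the grip to about 3 mm: centre near (0.627, 0.220) and reach about 0.017. The gripper is aligned, with the button (wrist (256,198)) on the left finger's side. Now I go down.

Request:
step_arm(
  plan=[
    [[0,0,-0.03,0,0,0],[0,0,-0.06,0,0,0],[0,0,-0.09,0,0,0],[0,0,-0.115,0,0,0],[0,0,-0.14,0,0,0],[0,0,-0.155,0,0,0],[0,0,-0.166,0,0,0],[0,0,-0.166,0,0,0]],
  ],
)

```text
time_s: 2.92
tcp_pos: [0.6252, 0.2198, 0.0603]
eef_rot: [[0.66, 0.752, -0.007], [0.752, -0.66, -0.001], [-0.005, -0.004, -1.0]]
contact_force: [-0.7, 0.4, 0.5]
grip_width: 0.0856
```

Run:
```python
from cell import sensors, imaging
import cv2,pickle,numpy as np
s=sensors.observe();print(s["time_s"],s["tcp_pos"],s["contact_force"])
D={}
for n in ["top","wrist"]:
    f=imaging.grab_frame(n); D[n]=f
    cv2.imwrite(f"pics/{n}2.png",cv2.cvtColor(f["color"],cv2.COLOR_RGB2BGR))
pickle.dump(D,open("f2.pkl","wb"))
```

```text
2.9167 [0.62523931 0.21975938 0.06030104] [-0.73447796  0.43296777  0.49608081]
```

View pics/wrist2.png

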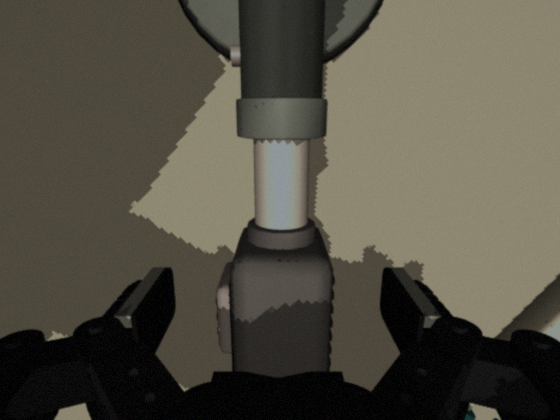

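The housing (columns 234–330, button edge at 218) sits between the pads (174 and 381), and the pads' rows overlap the button. I close the gripper.

Request:
step_arm(
  plan=[
    [[0,0,0,0,0,0],[0,0,0,0,0,0],[0,0,0,0,0,0],[0,0,0,0,0,0],[0,0,0,0,0,0],[0,0,0,0,0,0],[0,0,0,0,0,0],[0,0,0,0,0,0]],
  ],
  grip=-1,
  squeeze=40,
)

```text
time_s: 3.68
tcp_pos: [0.6285, 0.2203, 0.0653]
eef_rot: [[0.659, 0.752, 0.001], [0.752, -0.659, -0.001], [-0.0, 0.001, -1.0]]
contact_force: [-1.5, -1.8, 7.0]
grip_width: 0.0334
```

Run:
```python
from cell import sensors, imaging
import cv2,pickle,numpy as np
s=sensors.observe();print(s["time_s"],s["tcp_pos"],s["contact_force"],s["grip_width"])
D={}
for n in ["wrist"]:
    f=imaging.grab_frame(n); D[n]=f
    cv2.imwrite(f"pics/{n}3.png",cv2.cvtColor(f["color"],cv2.COLOR_RGB2BGR))
s=sensors.observe();print(s["time_s"],s["grip_width"])
pickle.dump(D,open("f3.pkl","wb"))
```

```text
3.6833 [0.62851095 0.22030189 0.06526437] [-1.48217913 -1.77769127  7.00245097] 0.033421619312167826
3.7333 0.03323803899410603
```

View pics/wrist3.png

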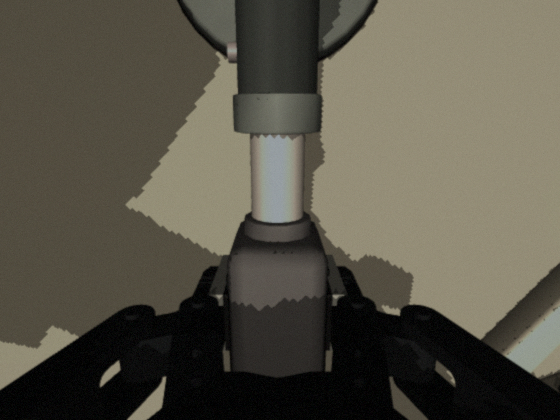

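Opening 33 mm means the button is squeezed in. Computing the swing arc.

Run:
```python
import numpy as np
p=np.array([.5157,.3166]);c=np.array([.6285,.2203])
def rel(a0,a1,ks):
    s=c-p
    R=lambda t:np.array([[np.cos(t),-np.sin(t)],[np.sin(t),np.cos(t)]])
    for k in ks:
        t=a0+(a1-a0)*k; print(np.round(R(t)@s-R(a0)@s,4),round(t-a0,3))
e=np.arange(1,9)/8
rel(0,-.25,e*e*(3-2*e)*0.5+e*.5);print();rel(-.25,-.503,e*e*(3-2*e)*0.5+e*.5)
```

```text
[-0.002  -0.0023] -0.021
[-0.005  -0.0056] -0.051
[-0.0087 -0.0094] -0.086
[-0.0129 -0.0133] -0.125
[-0.0172 -0.0171] -0.164
[-0.0213 -0.0204] -0.199
[-0.0248 -0.0231] -0.229
[-0.0273 -0.0249] -0.25

[-0.0026 -0.0018] -0.021
[-0.0063 -0.0042] -0.051
[-0.0109 -0.007 ] -0.087
[-0.016  -0.0098] -0.126
[-0.0211 -0.0124] -0.166
[-0.026  -0.0147] -0.202
[-0.0301 -0.0164] -0.232
[-0.0331 -0.0175] -0.253
```

Request:
step_arm(
  plan=[
    [[-0.002,-0.0023,0,0,0,-0.021],[-0.005,-0.0056,0,0,0,-0.051],[-0.0087,-0.0094,0,0,0,-0.086],[-0.0129,-0.0133,0,0,0,-0.125],[-0.0172,-0.0171,0,0,0,-0.164],[-0.0213,-0.0204,0,0,0,-0.199],[-0.0248,-0.0231,0,0,0,-0.229],[-0.0273,-0.0249,0,0,0,-0.25]],
  ],
)

```text
time_s: 4.4
tcp_pos: [0.6009, 0.1952, 0.0656]
eef_rot: [[0.825, 0.565, 0.001], [0.565, -0.825, -0.001], [0.0, 0.001, -1.0]]
contact_force: [0.1, -0.2, 1.0]
grip_width: 0.0337
```

Request:
step_arm(
  plan=[
    [[-0.0026,-0.0018,0,0,0,-0.021],[-0.0063,-0.0042,0,0,0,-0.051],[-0.0109,-0.007,0,0,0,-0.087],[-0.016,-0.0098,0,0,0,-0.126],[-0.0211,-0.0124,0,0,0,-0.166],[-0.026,-0.0147,0,0,0,-0.202],[-0.0301,-0.0164,0,0,0,-0.232],[-0.0331,-0.0175,0,0,0,-0.253]],
  ],
)

```text
time_s: 5.07
tcp_pos: [0.5674, 0.1776, 0.0656]
eef_rot: [[0.941, 0.338, 0.001], [0.338, -0.941, -0.001], [0.0, 0.001, -1.0]]
contact_force: [-0.2, -0.2, -1.0]
grip_width: 0.034
```

```bash
cat > snap.py <<'E'
from cell import sensors, imaging
import cv2,pickle,sys
k=sys.argv[1]
s=sensors.observe();print(s["time_s"],s["tcp_pos"],s["eef_rot"][:2,0],s["contact_force"],s["grip_width"])
D={}
for n in sys.argv[2:]:
    f=imaging.grab_frame(n); D[n]=f
    cv2.imwrite(f"pics/{n}{k}.png",cv2.cvtColor(f["color"],cv2.COLOR_RGB2BGR))
pickle.dump(D,open(f"f{k}.pkl","wb"))
E
python3 snap.py 4 top wrist side
python3 -c "
import cv2
a=cv2.imread('pics/top4.png')
cv2.imwrite('pics/t4.png',cv2.resize(a[150:310,160:400],None,fx=3.3,fy=3.3,interpolation=cv2.INTER_CUBIC))"
```

```text
5.0667 [0.56740103 0.17763887 0.06562722] [0.94097732 0.33846961] [-0.23454262 -0.21748324 -0.96750286] 0.03398220793636064
```

View pics/t4.png

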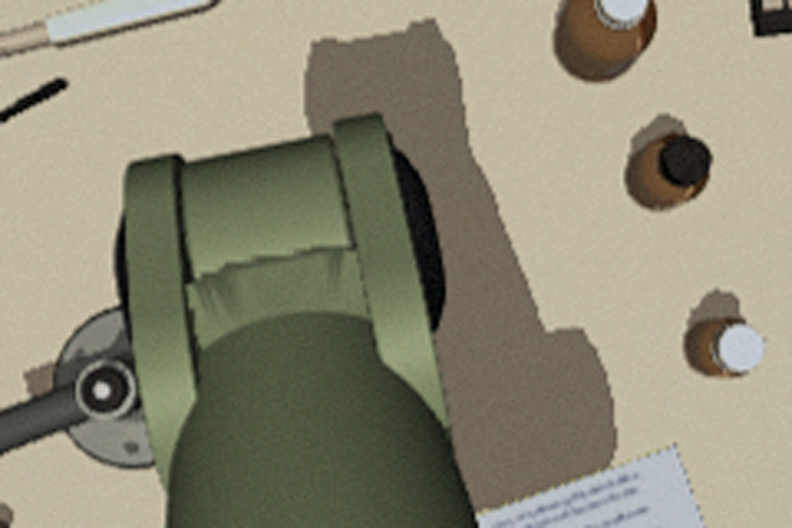

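View pics/wrist4.png

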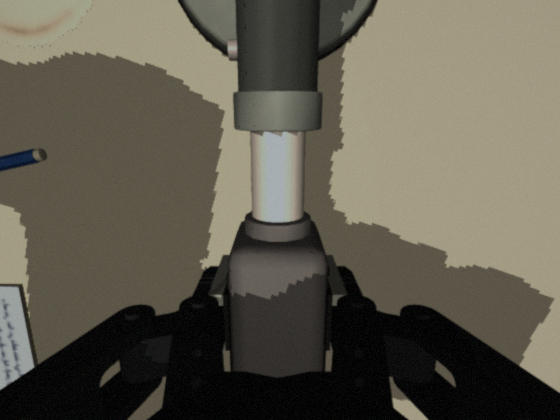

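View pics/side4.png

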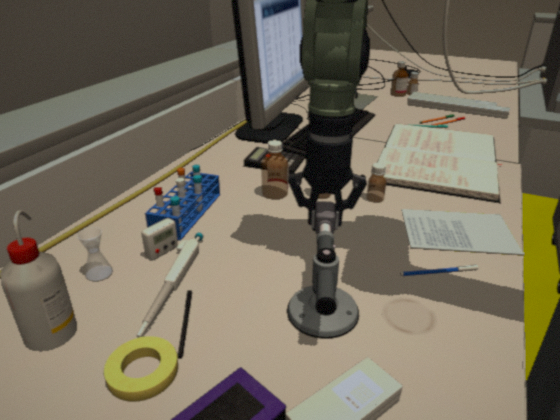

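The boom runs straight down the wrist image (tube centred at column 278), so its direction is −70°, as wanted. Now I draw out about 45 mm, short of the mark, and look for the rings.

Request:
step_arm(
  plan=[
    [[0.001,-0.003,0,0,0,0],[0.003,-0.008,0,0,0,0],[0.005,-0.014,0,0,0,0],[0.0075,-0.021,0,0,0,0],[0.01,-0.028,0,0,0,0],[0.0125,-0.0345,0,0,0,0],[0.0145,-0.0395,0,0,0,0],[0.0155,-0.0423,0,0,0,0]],
  ],
)

```text
time_s: 5.88
tcp_pos: [0.5834, 0.1343, 0.0655]
eef_rot: [[0.941, 0.34, 0.0], [0.34, -0.941, -0.002], [-0.0, 0.002, -1.0]]
contact_force: [-0.3, 1.0, -0.2]
grip_width: 0.0337
```

```bash
python3 snap.py 5 wrist side top
```

```text
5.8833 [0.58343211 0.13427006 0.06553714] [0.94054659 0.33966452] [-0.33593366  0.99701758 -0.16242218] 0.03370374774070769
```

View pics/wrist5.png

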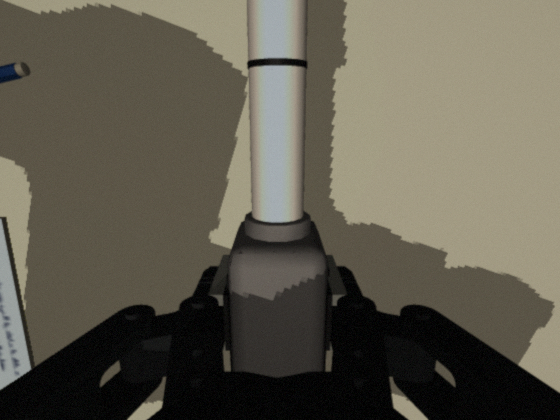

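View pics/top5.png

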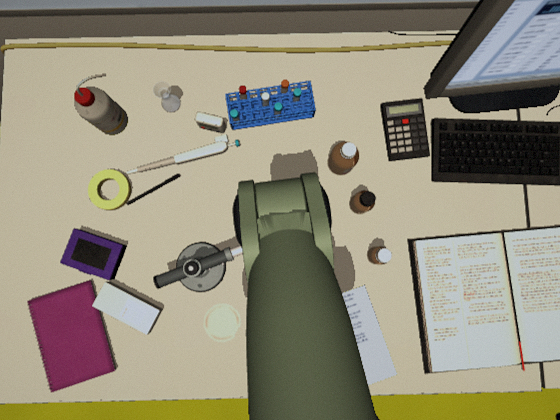

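Run:
```python
import cv2
from h import *
D5=pickle.load(open("f5.pkl","rb"));D4=pickle.load(open("f4.pkl","rb"))
p=np.array([.5157,.3166])
X=atz("wrist",277,63,.0945,D5);print("ring1",X,"reach est",np.linalg.norm(X[:2]-p)-.045)
X=atz("wrist",277.5,130,.085+.015,D4);print("mouth r",np.linalg.norm(X[:2]-p))
a=cv2.imread('pics/side5.png');cv2.imwrite('pics/s5.png',cv2.resize(a[190:320,270:390],None,fx=4.6,fy=4.6,interpolation=cv2.INTER_CUBIC))
a=cv2.imread('pics/top5.png');cv2.imwrite('pics/t5.png',cv2.resize(a[230:300,145:260],None,fx=6.5,fy=6.5,interpolation=cv2.INTER_CUBIC))
```

```text
ring1 [0.55384139 0.21336814 0.0945    ] reach est 0.065052638741606
mouth r 0.08325097452595595
```

View pics/s5.png

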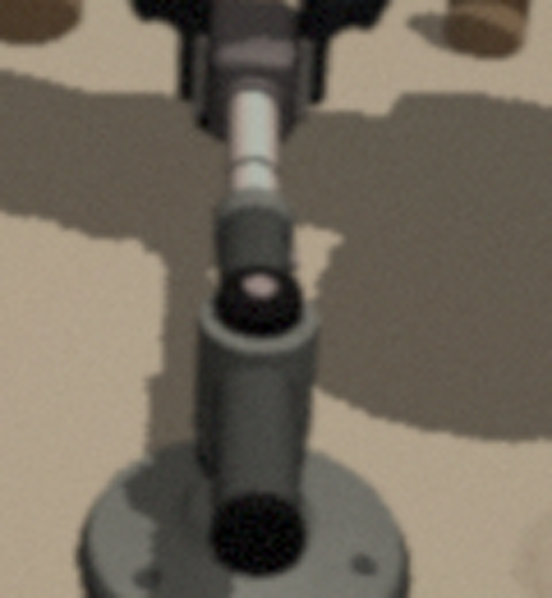

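View pics/t5.png

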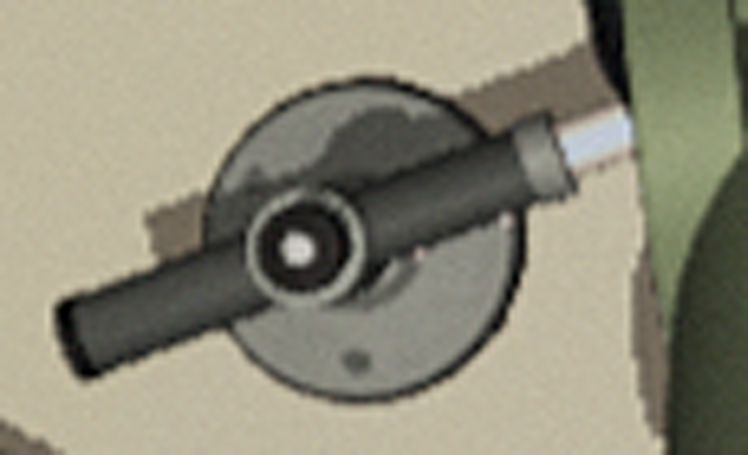

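```bash
python3 - <<'E'
from h import *
D5=pickle.load(open("f5.pkl","rb"))
p=np.array([.5157,.3166]);s=lambda u,v:(270+u/4.6,190+v/4.6);t=lambda u,v:(145+u/6.5,230+v/6.5)
A=atz("top",*t(78,341),.085,D5);B=atz("top",*t(562,155),.085,D5)
d=B-A;ang=np.degrees(np.arctan2(d[1],d[0]));print(A,B,"angle",ang,"mouth r",np.linalg.norm(B[:2]-p), "mouth bearing",np.degrees(np.arctan2(*(B[:2]-p)[::-1])))
X=atz("side",*s(253,162),.0945,D5);print("ring1 side",X,np.linalg.norm(X[:2]-p)-.045)
a=np.radians(-70);u=np.array([np.cos(a),np.sin(a)])
for r in(.055,.06,.065,.07):
  q=proj("side",[*(p+u*(.045+r)),.0945],D5);print(r,(q-[270,190])*4.6)
q=proj("side",[*(p+u*.085),.1],D5);print("rim",(q-[270,190])*4.6)
# bottle from base outline: use several models in both cams
for cam,z in(("top",.103),("side",.103)):
  for ctr in((.6526,-.053),(.650,-.048)):
    print(cam,ctr,proj(cam,[*ctr,.103]),proj(cam,[*ctr,0]))
E
python3 -c "
import cv2
a=cv2.imread('pics/side0.png');cv2.imwrite('pics/s0b.png',cv2.resize(a[145:210,295:350],None,fx=9,fy=9,interpolation=cv2.INTER_CUBIC))"
```

```text
[0.48682321 0.39465388 0.085     ] [0.54327835 0.23778397 0.085     ] angle -70.20695136768596 mouth r 0.08350168716238826 mouth bearing -70.71465570636539
ring1 side [0.55320254 0.21393585 0.0945    ] 0.06429944563463164
0.055 [253.55241739 175.45243069]
0.06 [253.44146095 168.19234999]
0.065 [253.33175362 161.01400146]
0.07 [253.22327445 153.91601263]
rim [254.69144706 184.79493762]
top (0.6526, -0.053) [368.00636713 198.74463263] [358.52229675 204.67285477]
top (0.65, -0.048) [365.69504261 200.01505527] [356.44814032 205.81315415]
side (0.6526, -0.053) [323.24077952 154.64679417] [321.05397593 195.34578192]
side (0.65, -0.048) [323.58309373 155.64533322] [321.36977118 196.48437366]
```

View pics/s0b.png

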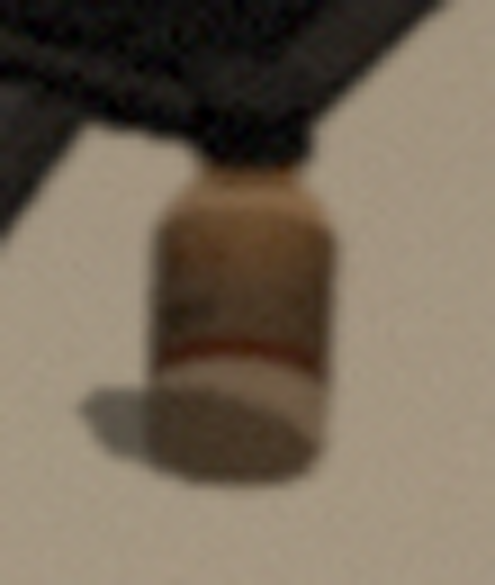

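Reach estimates lie between 64 and 68 mm, and the boom bearing is −70.2° against −69.7° wanted. I'll trim the angle and draw 10 mm further so ring 2 comes clear of the sleeve and I can measure against it.

Request:
step_arm(
  plan=[
    [[0.0005,-0.001,0,0,0,0.001],[0.0012,-0.0022,0,0,0,0.002],[0.002,-0.0037,0,0,0,0.003],[0.0028,-0.0053,0,0,0,0.004],[0.0035,-0.0068,0,0,0,0.005],[0.0042,-0.008,0,0,0,0.006],[0.0047,-0.0089,0,0,0,0.007],[0.0047,-0.0089,0,0,0,0.007]],
  ],
)

```text
time_s: 6.7
tcp_pos: [0.5881, 0.1256, 0.0656]
eef_rot: [[0.938, 0.346, 0.001], [0.346, -0.938, -0.002], [-0.0, 0.002, -1.0]]
contact_force: [-0.1, 0.2, 0.5]
grip_width: 0.0334
```

```bash
python3 snap.py 6 wrist side top
python3 - <<'E'
import cv2
a=cv2.imread('pics/side6.png');cv2.imwrite('pics/s6.png',cv2.resize(a[200:260,300:350],None,fx=10,fy=10,interpolation=cv2.INTER_CUBIC))
a=cv2.imread('pics/top6.png');cv2.imwrite('pics/t6.png',cv2.resize(a[230:300,145:260],None,fx=6.5,fy=6.5,interpolation=cv2.INTER_CUBIC))
a=cv2.imread('pics/wrist6.png');cv2.imwrite('pics/w6.png',a[:260,200:360])
E
```

```text
6.7 [0.58811642 0.1256019  0.06557361] [0.93810416 0.34635314] [-0.12228798  0.21805002  0.46733804] 0.03342442678297894
```

View pics/s6.png

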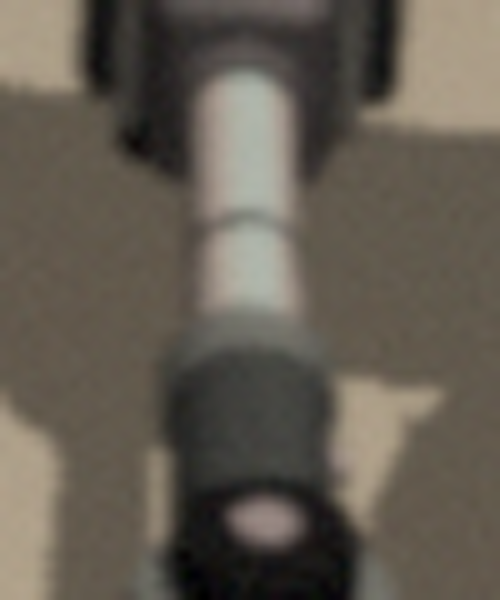

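View pics/t6.png

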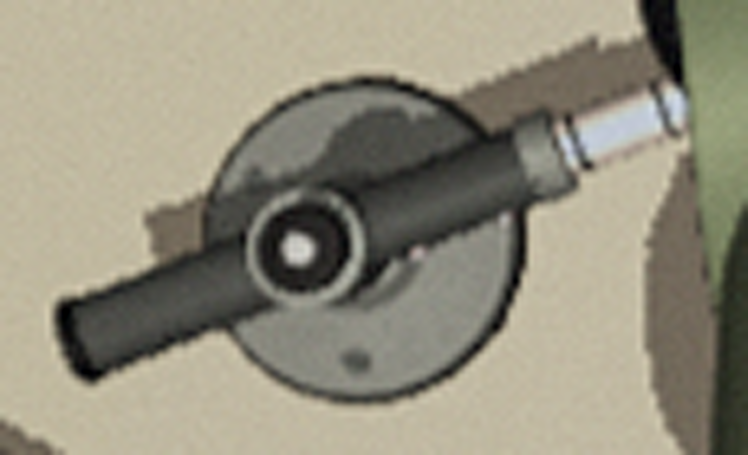

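View pics/w6.png

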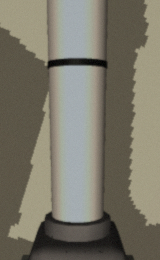

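Run:
```python
import cv2,numpy as np
a=cv2.imread('pics/top6.png')
cv2.imwrite('pics/t6b.png',cv2.resize(a[238:266,218:254],None,fx=20,fy=20,interpolation=cv2.INTER_CUBIC))
from h import *
D=pickle.load(open("f6.pkl","rb"));p=np.array([.5157,.3166])
g=cv2.cvtColor(a,cv2.COLOR_BGR2GRAY)
th=np.radians(-69.9);u=np.array([np.cos(th),np.sin(th)])
for r in np.arange(.074,.124,.001):
    q=proj("top",[*(p+u*r),.0945],D)
    print(round(r,3),np.round(q,1),int(cv2.getRectSubPix(g,(1,1),tuple(map(float,q)))[0,0]),end=" | ")
```

```text
0.074 [226.5 255. ] 148 | 0.075 [227.  254.8] 152 | 0.076 [227.4 254.6] 152 | 0.077 [227.9 254.4] 151 | 0.078 [228.3 254.3] 150 | 0.079 [228.8 254.1] 146 | 0.08 [229.2 253.9] 145 | 0.081 [229.7 253.7] 143 | 0.082 [230.1 253.6] 135 | 0.083 [230.6 253.4] 123 | 0.084 [231.  253.2] 114 | 0.085 [231.4 253. ] 149 | 0.086 [231.9 252.9] 187 | 0.087 [232.3 252.7] 175 | 0.088 [232.8 252.5] 146 | 0.089 [233.2 252.3] 129 | 0.09 [233.7 252.2] 133 | 0.091 [234.1 252. ] 150 | 0.092 [234.6 251.8] 176 | 0.093 [235.  251.6] 197 | 0.094 [235.5 251.5] 201 | 0.095 [235.9 251.3] 203 | 0.096 [236.4 251.1] 203 | 0.097 [236.8 250.9] 202 | 0.098 [237.3 250.8] 201 | 0.099 [237.7 250.6] 200 | 0.1 [238.1 250.4] 200 | 0.101 [238.6 250.2] 199 | 0.102 [239.  250.1] 198 | 0.103 [239.5 249.9] 201 | 0.104 [239.9 249.7] 203 | 0.105 [240.4 249.5] 201 | 0.106 [240.8 249.4] 200 | 0.107 [241.3 249.2] 200 | 0.108 [241.7 249. ] 199 | 0.109 [242.2 248.9] 199 | 0.11 [242.6 248.7] 200 | 0.111 [243.  248.5] 201 | 0.112 [243.5 248.3] 201 | 0.113 [243.9 248.2] 201 | 0.114 [244.4 248. ] 203 | 0.115 [244.8 247.8] 204 | 0.116 [245.3 247.6] 194 | 0.117 [245.7 247.5] 171 | 0.118 [246.2 247.3] 143 | 0.119 [246.6 247.1] 119 | 0.12 [247.1 246.9] 111 | 0.121 [247.5 246.8] 152 | 0.122 [247.9 246.6] 187 | 0.123 [248.4 246.4] 197 |
```

View pics/t6b.png

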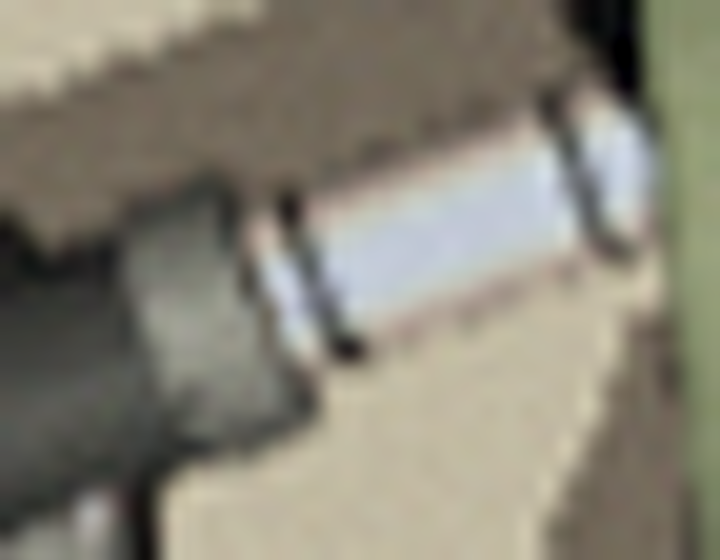

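Run:
```python
from h import *
D=pickle.load(open("f6.pkl","rb"));p=np.array([.5157,.3166]);t=lambda u,v:(145+u/6.5,230+v/6.5)
b=np.array([.6526,-.053])
bear=lambda X,o:np.degrees(np.arctan2(X[1]-o[1],X[0]-o[0]))
r2=atz("top",233.95,251.75,.092,D);r1=atz("top",247.5,246.6,.092,D);A=atz("top",*t(78,341),.085,D)
for n,X in(("r2",r2),("r1",r1)):print(n,X,bear(X,p),"from tail",bear(X,A))
print("r2->r1",bear(r1,r2),"tail->piv",bear(p,A)); print("want",bear(b,p),np.linalg.norm(b-p))
tcp=np.array([.58812,.1256]);print("tcp",bear(tcp,p), "yaw",np.degrees(np.arctan2(.34635,.9381))-90)
# wrist tube axis
print("wrist tube",bear(atz("wrist",277.5,62,.085,D),p),atz("wrist",277.5,62,.0945,D))
```

```text
r2 [0.54750151 0.23176412 0.092     ] -69.45102978091502 from tail -69.56906147607505
r1 [0.55768692 0.20314026 0.092     ] -69.69249867754306 from tail -69.6945592209057
r2->r1 -70.41258654646218 tail->piv -69.6975545408974
want -69.67534850423584 0.3941392774134544
tcp -69.23516093614758 yaw -69.73566693281961
wrist tube -69.27069157079814 [0.5579889  0.20481851 0.0945    ]
```

Request:
step_arm(
  plan=[
    [[-0.0003,0.0008,0,0,0,0],[-0.0006,0.0018,0,0,0,0],[-0.001,0.0028,0,0,0,0],[-0.0013,0.0036,0,0,0,0],[-0.0015,0.0042,0,0,0,0],[-0.0015,0.0042,0,0,0,0],[-0.0015,0.0042,0,0,0,0],[-0.0015,0.0042,0,0,0,0]],
  ],
)

```text
time_s: 7.52
tcp_pos: [0.5865, 0.1301, 0.0656]
eef_rot: [[0.938, 0.346, 0.0], [0.346, -0.938, -0.002], [-0.0, 0.002, -1.0]]
contact_force: [-1.1, 0.8, -0.5]
grip_width: 0.0336
```

```bash
python3 snap.py 7 top side wrist
python3 - <<'E'
import cv2
a=cv2.imread('pics/top7.png')
cv2.imwrite('pics/t7b.png',cv2.resize(a[238:266,218:254],None,fx=20,fy=20,interpolation=cv2.INTER_CUBIC))
E
```

```text
7.5167 [0.5864815  0.13010711 0.06558777] [0.93805256 0.34649293] [-1.05240399  0.75713544 -0.48786209] 0.033577004978217556
```

View pics/t7b.png

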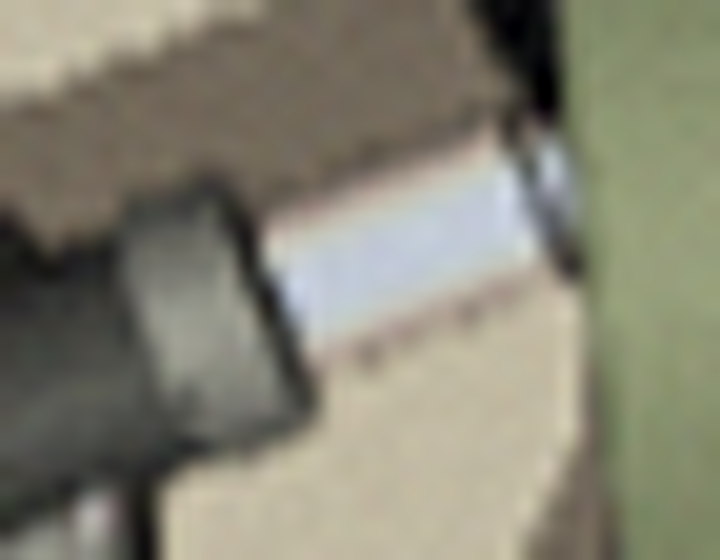

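View pics/wrist7.png

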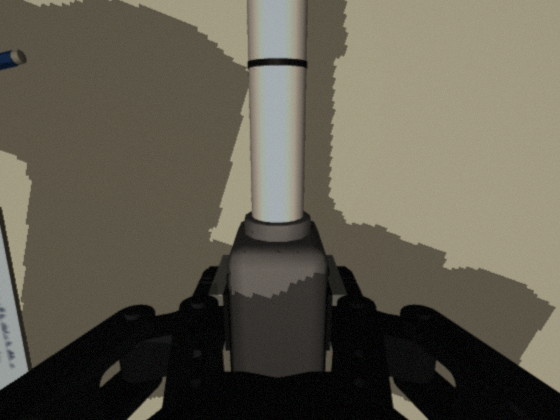

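Run:
```python
import cv2
from h import *
a=cv2.imread('pics/top7.png')
D=pickle.load(open("f7.pkl","rb"));p=np.array([.5157,.3166])
g=cv2.cvtColor(a,cv2.COLOR_BGR2GRAY)
for th in(-69.2,-69.7):
  u=np.array([np.cos(np.radians(th)),np.sin(np.radians(th))])
  for r in list(np.arange(.080,.094,.001))+list(np.arange(.110,.120,.001)):
    q=proj("top",[*(p+u*r),.0945],D)
    print(round(r,3),int(cv2.getRectSubPix(g,(1,1),tuple(map(float,q)))[0,0]),end=" | ")
  print()
t=lambda u,v:(218+u/20,238+v/20)
X=atz("top",*t(545,197),.092,D);print(X,np.degrees(np.arctan2(*(X[:2]-p)[::-1])))
X=atz("wrist",277.5,62.5,.0945,D);print("wrist ring1 r",np.linalg.norm(X[:2]-p))
D6=pickle.load(open("f6.pkl","rb"))
for n,P,Dd in(("bottle caps",0,D),):
  d=cv2.absdiff(D["top"]["color"][130:280,325:410],pickle.load(open("f0.pkl","rb"))["top"]["color"][130:280,325:410]);print("bottle region diff",d.mean(),d[60:85,25:55].mean())
```

```text
0.08 150 | 0.081 144 | 0.082 133 | 0.083 92 | 0.084 54 | 0.085 76 | 0.086 134 | 0.087 181 | 0.088 197 | 0.089 205 | 0.09 202 | 0.091 199 | 0.092 199 | 0.093 200 | 0.11 203 | 0.111 205 | 0.112 188 | 0.113 155 | 0.114 132 | 0.115 139 | 0.116 154 | 0.117 151 | 0.118 142 | 0.119 136 | 
0.08 148 | 0.081 146 | 0.082 134 | 0.083 90 | 0.084 44 | 0.085 81 | 0.086 136 | 0.087 173 | 0.088 194 | 0.089 203 | 0.09 202 | 0.091 200 | 0.092 200 | 0.093 201 | 0.11 204 | 0.111 205 | 0.112 180 | 0.113 149 | 0.114 131 | 0.115 127 | 0.116 134 | 0.117 141 | 0.118 141 | 0.119 138 | 
[0.55516589 0.20790924 0.092     ] -70.04391193002525
wrist ring1 r 0.11493233192309062
bottle region diff 22.78151633986928 9.624888888888888
```

Request:
step_arm(
  plan=[
    [[0,0,0,0,0,0],[0,0,0,0,0,0],[0,0,0,0,0,0],[0,0,0,0,0,0],[0,0,0,0,0,0],[0,0,0,0,0,0],[0,0,0,0,0,0],[0,0,0,0,0,0]],
  ],
)

```text
time_s: 8.33
tcp_pos: [0.5865, 0.13, 0.0656]
eef_rot: [[0.938, 0.346, 0.0], [0.346, -0.938, -0.002], [-0.0, 0.002, -1.0]]
contact_force: [-0.2, 0.1, -1.1]
grip_width: 0.0333
```

Request:
step_arm(
  plan=[
    [[0,0,0,0,0,0],[0,0,0,0,0,0],[0,0,0,0,0,0],[0,0,0,0,0,0],[0,0,0,0,0,0],[0,0,0,0,0,0],[0,0,0,0,0,0],[0,0,0,0,0,0]],
  ],
)

```text
time_s: 9.0
tcp_pos: [0.5865, 0.13, 0.0656]
eef_rot: [[0.938, 0.346, 0.0], [0.346, -0.938, -0.002], [-0.0, 0.002, -1.0]]
contact_force: [0.2, 0.2, -0.2]
grip_width: 0.0336
```

Request:
step_arm(
  plan=[
    [[0,0,0,0,0,0],[0,0,0,0,0,0],[0,0,0,0,0,0],[0,0,0,0,0,0],[0,0,0,0,0,0],[0,0,0,0,0,0],[0,0,0,0,0,0],[0,0,0,0,0,0]],
  ],
)

```text
time_s: 9.67
tcp_pos: [0.5865, 0.13, 0.0656]
eef_rot: [[0.938, 0.346, 0.0], [0.346, -0.938, -0.002], [-0.0, 0.002, -1.0]]
contact_force: [-1.8, 0.6, -1.1]
grip_width: 0.0335
```

```bash
python3 snap.py 8 top side
```

```text
9.6667 [0.58650721 0.1299836  0.06559419] [0.93808684 0.34640007] [-1.77973474  0.63869388 -1.13858608] 0.03349100209066344
```

View pics/top8.png

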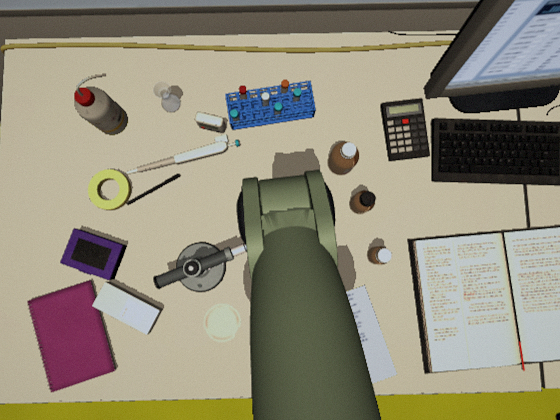

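View pics/side8.png

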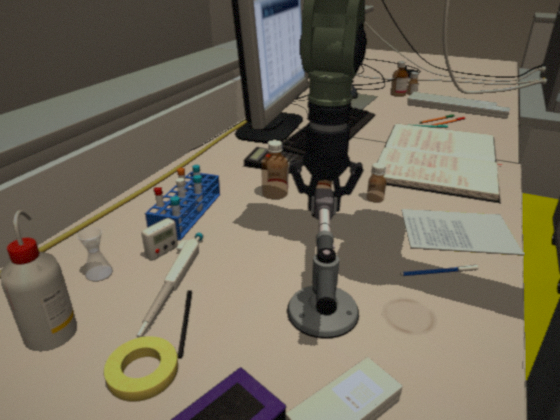

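The top view shows all three bottles in their first places (caps near (349,150), (368,199) and (384,256)). The boom's line points at the black-capped one, and the arm is steady. I'm handing the job in.

```bash
python3 -c "
from cell import workorder
print(workorder.sign_off())"
```

```text
the job is handed in; nothing more can be done
None
```

I pinched the reader's grip with the button squeezed in, swung the boom about 0.5 rad round to the black-capped, middle-sized bottle, and drew the arm out to the second ring. I handed the job in at about 9.8 s while still holding the grip; no verdict was reported.

Last checks before handing in:
- **Grip and button:** the fingers were 33.5 mm apart. That is narrower than the 35 mm stated for the button fully in, so I take the button as pressed; nothing measures its travel directly. The squeeze was set to 40 N.
- **Second ring:** ring 1 measured about 30 mm out from the sleeve end, which puts the reach at 69.5–70 mm (target 70 ± 5 mm). At the final position ring 2 has merged with the sleeve edge in the picture. To place it, I overshot to about 74.5 mm so both rings showed, then came back.
- **Aim:** the different ways of measuring the boom's bearing gave −69.2° to −70.0°, against −69.7° wanted. One fit, from the two rings before the last trim, gave −70.4°. These all lie within about 5 mm at the bottle (allowed 12 mm).
- **Steadiness and bottles:** the arm held still for about 2 s. In the last top view all three bottles stand upright in their original places; in the side view the arm hides the medium one.

The cameras disagreed by 2–3 mm on the grip's first position and by about 2 mm on the sleeve end, so I set the reach from the ring spacing instead.

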